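Hold the pilot valve spool at its stroke setting

TASK

Slide the clear splash screen at the front of the valve stroking stand all the way down, where it stays by itself, then take the black pull knob behind it and draw the spring-return spool rod out until the pointer on the rod is in line with the nib of the setting index on the stroke scale. The fitter wants to read the valve there, so finish holding it: the job ends with the gripper still holding the knob and the pointer steady at the index, nothing let go. Do not shift the setting index, and leave the spools and the other loose parts on the shelf as they are.

Things in the scene. Friction and masses are not known exactly. Their poses are not given: they have to be found in the camera images.
- stand: valve stroking stand, fixed: grey oil tank 312 x 262 mm, 100 high, drip tray and valve block on top, two guide posts (248 tall) at the front. Origin on the shelf under the rod's axis; -x = front (robot's side), z up. In its frame, mm: screen plane x -100; posts x -113 to -87, y 111 to 131 either side; tank x -87 to 225; block x 43 to 218, top 226 high; rod axis along x, 162 high; open above
- screen (a joint): how far the clear splash screen is slid down from its top position, m: 0 up, 0.115 fully down; starts at 0 to 0.02. It stays where it is left (spring drums); moving it takes about 3 N. Screen 216 mm wide, 117 tall, 4 thick (rails 8); its top edge is 237 mm above the shelf when up, 122 when fully down. While up it stands before the knob and keeps it from coming out
- screen_handle (a point): middle of the screen's handle: a vertical round bar 11 mm thick, 60 mm long, on the screen's front, centred across it; this point is on the bar's axis, 35 mm in front of the screen's face, 33 mm below the screen's top edge. Two 8 mm stand-offs carry the bar 25 mm above and below this point
- spool_rod (a joint): stroke of the spool rod, m: 0 home (held in by its spring), growing as the knob is pulled out along the stand's -x, stop at 0.055. The spring pulls back with about 6 N at home and 12 N at 40 mm; the rod springs home when let go
- knob (a point): middle of the pull knob, on the rod's axis: black plastic, round, axis along the stand's x, 30 mm in diameter for 8 mm behind to 12 mm in front of this point, 32 mm long over all, 162 mm above the shelf; at home 32 mm behind the screen's plane (stand x = -68 mm). Moves with the rod; the rod is 12 mm thick
- pointer_tip (a point): tip of the flat pointer, 4 mm wide, clamped to the rod by a collar and reaching along the stand's +y over the stroke scale (a flat rule beside the rod, stand x -28 to 43 mm, y 14 to 44 mm, top 156 mm above the shelf, 5 mm graduations). Moves with the rod: 91 mm behind the knob's middle, 27 mm to +y, 159 mm above the shelf
- index_nib (a point): tip of the nib, 6 mm wide, of the setting index: a small dark steel rider (12 mm) with brass thumbscrew clamped on the outer (+y) edge of the stroke scale, at 22 to 40 mm of stroke. The nib points along the stand's -y at the pointer, 159 mm above the shelf. On the mark, pointer tip and nib tip have the same x in the stand's frame, 1 mm apart in y
- spool_stand: slotted steel stand bolted to the shelf, 64 x 220 x 100 mm, holding the four spools in a row along its y; origin under its centre
- spool0: ground steel valve spool, 22 mm diameter, 124 mm long, standing upright loose in the slotted stand; origin at the centre of its lower end
- spool1: like spool0, next in the row
- spool2: like spool0, next in the row
- spool3: like spool0, last in the row
- cover: cast aluminium manifold cover lying on the shelf, 110 x 80 x 34 mm, loose; origin at the centre of its underside
- fitting: brass needle gauge fitting standing on the shelf, 32 mm across, 72 mm tall, loose; origin at the centre of its underside
- bumper: grey rubber bumper block on a steel plate lying on the shelf, 70 x 50 x 35 mm, loose; origin at the centre of its underside

How it is judged:
On the way:
1. the splash screen is all the way down (value of joint screen above 0.1 m), for 0.3 s.
At the end, for the whole second after the job is handed in: the screen is down (more than 100 mm of its 115 mm travel), the fingers hold the knob (contact over 3 N) and the pointer tip stays within 4 mm of the index nib along the stroke, moving slower than 10 mm/s (value of joint screen above 0.1 m and x of pointer_tip in the frame of index_nib between -0.004 and 0.004 m and velocity of joint spool_rod between -0.01 and 0.01 m/s and contact force between the fingers and spool_rod above 3 N); the arm keeps its last pose, push and grip.
It fails at once if the setting index is shifted by more than 4 mm (distance of index_nib from where it was at the start of the episode above 0.004 m).
It fails at once if a spool is moved by more than 20 mm (distance of any of spool0, spool1, spool2, spool3 from where it was at the start of the episode above 0.02 m).
It fails at once if the cover, fitting or bumper is moved by more than 20 mm (distance of any of cover, fitting, bumper from where it was at the start of the episode above 0.02 m).
It also fails if it takes over 48 s, if anything falls off the work surface, if the arm or the gripper's body presses on something with over 40 N, if the wrist force passes 120 N, or if a joint passes its speed limit or range.

ROBOT

A 7-joint arm with a two-finger parallel gripper is mounted at the origin on the work surface. World frame = base frame: x ahead of the robot, y to its left, z up, the work surface at z = 0. Lengths are in m, angles in rad, forces in N, time in s.
With the tool pointing down it reaches from about 0.425 to 1.025 m from the base axis. Payload 9.4 kg.
Tool frame: the origin (TCP) lies on the centre line of the jaws, within the pads' length; the fingertips stand 25 mm ahead of it and the grasp point (between the pads) lies 6 mm ahead of it; z points along the fingers, y is the line along which they close (so a half turn about z gives the same grasp; the last joint's range is limited). The gripper opens to 85 mm and grips with 20 to 120 N. Pads are 22 mm wide; open, the fingers measure 114 mm over their backs; the gripper's body (76 mm by 85 mm) begins 54 mm behind the grasp point. The pads swing forward as they close: fully open they stand 13 mm farther back than shut.
Start: joints at [-1.376, 0.599, -0.003, 1.599, 0.002, 0.943, -0.08], TCP at [0.195, 0.698, 0.224] pointing down, gripper open.
Joint ranges: [-2.57, 2.57], [-0.35, 1.97], [-1.29, 1.29], [0.11, 2.56], [-1.05, 4.19], [0.11, 1.86], [-2.63, 2.63]. Speed limits (rad/s): [2.22, 2.22, 3.01, 3.01, 3.14, 3.14, 3.14].

INTERFACE

Orientations are given as [roll, pitch, yaw] about the fixed x, y, z axes, in that order (R = Rz(yaw) Ry(pitch) Rx(roll)).
In Python, from plant import manip, fingers, solver, monitor, read_camera gives the robot as it stands. Calls block until the motion is done:
- manip.move_ptp(position, orientation): joint-space move of the TCP to a pose.
- manip.movel(position, orientation=None, max_speed=0.15): straight line of the TCP; orientation=None keeps the orientation; max_speed is the mean speed in m/s.
- manip.move_j(angles): joint-space move.
- fingers.move_gripper(opening, grasp_force=None): opening from 0.0 (shut) to 1.0 (fully open); grasp_force is the grip in N (None keeps the last); returns when the fingers have stopped.
- manip.pause(seconds).
- solver.inverse_kinematics(position, orientation): joint angles nearest the present ones, or None.
- monitor.state(): the state.
- read_camera(name): name is "scene" or "top" or "wrist"; returns a dict with "img" (480x640x3 uint8, red, green, blue), "vertical_fov" (degrees; the focal length in pixels is half the picture's height over the tangent of half this angle, whatever the lens; pixels are square), "cx", "cy" (the principal point, pixels), "k1" (the pictures are not rectified: a ray, as slopes to the right and down, at radius r is drawn at 1 + k1 r^2 times it, then the intrinsics apply), "rvec" (rotation vector, rad) and "tvec" (3), from world to camera coordinates, as OpenCV has them. Camera axes: x right, y down, z forward; pixel columns grow to the right and rows downward; lengths in m; the calibration is good to about 2 mm. A picture is of the moment at which its call begins. There is no depth.
A pose or a line that the arm cannot do raises manip.IKError and nothing moves.
- manip.hand_in(): hands the job in; it is judged then, once.
The state is a dict: "clock": time; "q": joint angles; "joint_vel": joint speeds; "tau": joint torques, N m; "position": TCP position; "ee_rot": TCP orientation; "ft_force": force on the tool from outside, world axes, zero at the start; "torque": the same for the moment, N m; "gripper_width": opening from 0.0 (shut) to 1.0 (fully open); "finger_force": force on a finger pad.
Only numpy, scipy, OpenCV 4.12 (cv2) and the standard library are available. Lean on these libraries where they do the work, as an engineer would, in place of code of your own. Each camera call takes 0.05 s, during which the arm holds its last target. There are 200 camera calls.

## Working session

There is one attempt and no reset: what is moved stays moved. The work goes in short steps, each a Python script; the robot and the scene stay as the last script left them, time stands still between calls to the robot, and variables do not carry over. Pictures are saved under pics/ and viewed, at most 10 in all, crops included, and the job is handed in when it is done.

```bash
ls; mkdir -p pics
cat > h.py <<'E'
import numpy as np, cv2
from plant import manip, fingers, solver, monitor, read_camera
def cam(n):
    c=read_camera(n); im=c["img"]; f=im.shape[0]/2/np.tan(np.radians(c["vertical_fov"])/2)
    c["K"]=np.array([[f,0,c["cx"]],[0,f,c["cy"]],[0,0,1.]]); c["D"]=np.array([c["k1"],0,0,0,0.])
    c["R"]=cv2.Rodrigues(np.array(c["rvec"],float))[0]; c["t"]=np.array(c["tvec"],float).ravel()
    return c
def save(c,name): cv2.imwrite("pics/"+name,c["img"][:,:,::-1])
def proj(c,P): return cv2.projectPoints(np.atleast_2d(P).astype(float),c["R"],c["t"],c["K"],c["D"])[0][:,0]
def ray(c,uv):
    p=cv2.undistortPoints(np.array([[uv]],float),c["K"],c["D"])[0,0]
    d=c["R"].T@np.r_[p,1]; return -c["R"].T@c["t"], d/np.linalg.norm(d)
def onz(c,uv,z):
    o,d=ray(c,uv); return o+d*(z-o[2])/d[2]
def tri(obs):
    A=np.zeros((3,3));b=np.zeros(3)
    for c,uv in obs:
        o,d=ray(c,uv);M=np.eye(3)-np.outer(d,d);A+=M;b+=M@o
    X=np.linalg.solve(A,b); return X,[np.linalg.norm(proj(c,X)[0]-uv) for c,uv in obs]
E
python3 - <<'E'
from h import *
for n in("scene","top"):
    c=cam(n);save(c,n+"0.png");print(n,-c["R"].T@c["t"],c["R"][2],c["vertical_fov"],c["k1"])
s=monitor.state();print(s)
E
```

```text
pics
scene [ 1.24078462 -0.57853659  0.95039727] [-0.58975191  0.47904851 -0.65015784] 45.19018638925202 -0.04099572013745827
top [0.45150633 0.01080822 1.45062821] [ 0.05750536 -0.01425969 -0.99824335] 46.102449691982514 -0.026066867693561365
{'clock': 0.1, 'q': array([-1.37569679,  0.6000422 , -0.00250311,  1.60005217,  0.00180565,
        0.94286811, -0.07978143]), 'joint_vel': array([ 0.00142577, -0.00080358,  0.00096272, -0.00025751, -0.00023172,
       -0.00038856,  0.00075899]), 'tau': array([ 5.32511040e-03, -7.77988601e+01,  1.56981435e+00, -2.58625424e+01,
        1.26384624e-02,  5.49489851e-03,  7.95128017e-06]), 'position': array([0.1945627 , 0.69796869, 0.22300519]), 'ee_rot': array([-3.14023307e+00,  1.55160127e-04,  2.86984037e+00]), 'ft_force': array([ 0.01915198,  0.28097937, -0.95185797]), 'torque': array([ 0.0639961 , -0.00143812, -0.01062799]), 'finger_force': 0.0, 'gripper_width': 1.0026688590489592}
```

View pics/scene0.png

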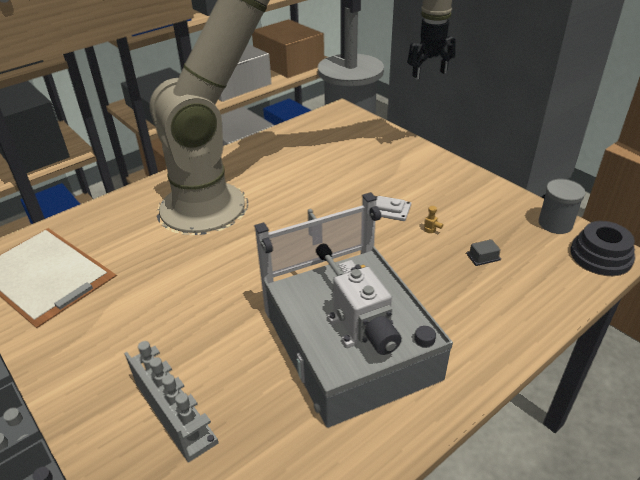

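View pics/top0.png

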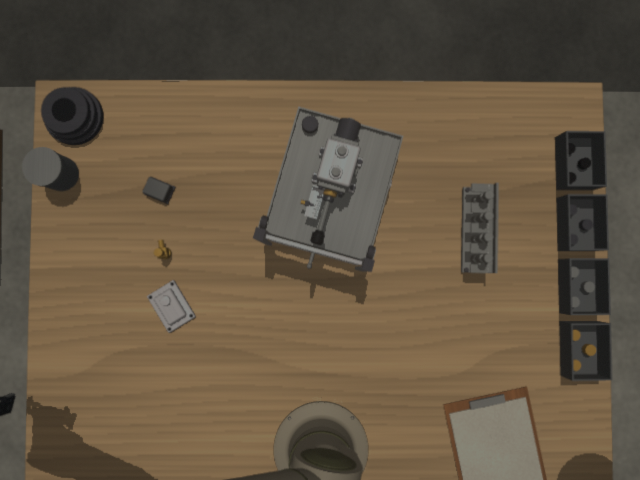

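The scene view shows the stand with handle near (311,217) and knob at (323,251). The top view shows the knob at (317,238), posts at (262,230) and (368,260), and the tank's rear corners at (301,110) and (400,137). I'll zoom in to fit the pose.

Run:
```python
import cv2
a=cv2.imread("pics/top0.png")[100:280,245:410];cv2.imwrite("pics/top0z.png",cv2.resize(a,None,fx=3.3333,fy=3.3333,interpolation=cv2.INTER_CUBIC))
a=cv2.imread("pics/scene0.png")[185:425,250:460];cv2.imwrite("pics/scene0z.png",cv2.resize(a,None,fx=2.5,fy=2.5,interpolation=cv2.INTER_CUBIC))
```

```text
(no output)
```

View pics/top0z.png

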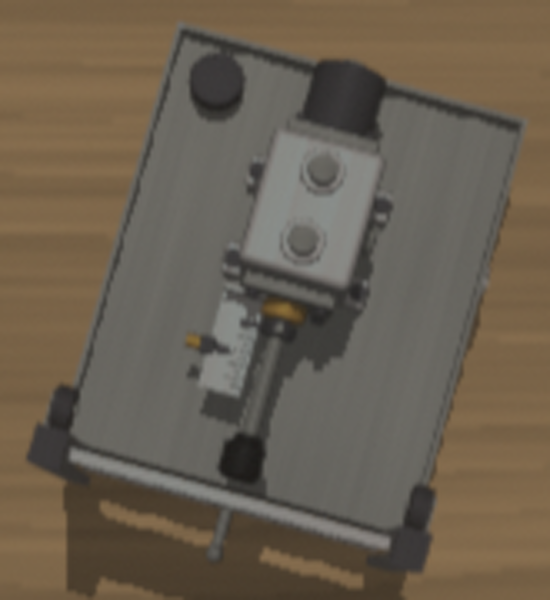

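View pics/scene0z.png

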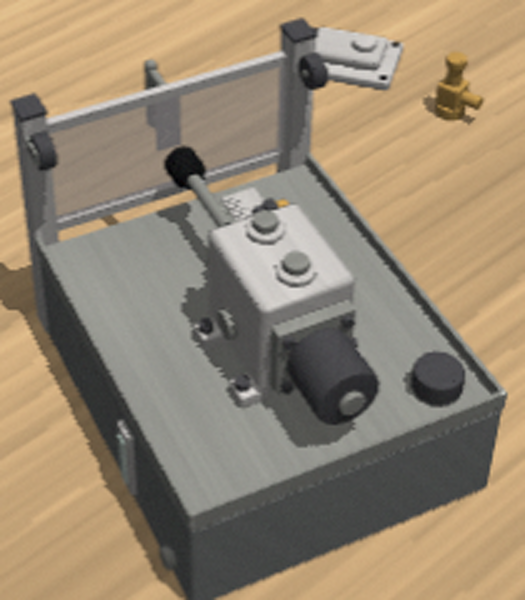

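Top zoom: tank rear corners at (181,25) and (524,122), knob (241,458), handle (216,547), nib (222,348), pointer (255,322). Scene zoom: post caps at (28,107) and (298,30), knob (184,166), rear tank corners at (190,522) and (503,395), handle top (150,63). Next I'll fit the stand's pose.

```bash
cat > fit.py <<'E'
from h import *
from scipy.optimize import least_squares
T=cam("top");S=cam("scene")
zt=lambda u,v:np.array([(u+.5)*.3-.5+245,(v+.5)*.3-.5+100])
zs=lambda u,v:np.array([(u+.5)*.4-.5+250,(v+.5)*.4-.5+185])
kT,kS=zt(241,458),zs(184,166)
print("knob tri",tri([(T,kT),(S,kS)]))
print("tank c",tri([(T,zt(181,25)),(S,zs(503,395))]),tri([(T,zt(524,122)),(S,zs(190,522))]))
obs=[(T,zt(181,25),(225,131,None)),(T,zt(524,122),(225,-131,None)),(S,zs(503,395),(225,131,None)),(S,zs(190,522),(225,-131,None)),
(T,kT,(-68,0,162)),(S,kS,(-68,0,162)),(S,zs(28,107),(-100,-121,248)),(S,zs(298,30),(-100,121,248))]
def W(p,P):
    c,s=np.cos(p[2]),np.sin(p[2]);P=np.array([p[3]*1000 if P[2] is None else P[2] if i==2 else P[i] for i in range(3)],float)/1000
    return np.array([p[0]+c*P[0]-s*P[1],p[1]+s*P[0]+c*P[1],P[2]])
f=lambda p:np.concatenate([proj(c,W(p,P))[0]-uv for c,uv,P in obs])
r=least_squares(f,[.65,.05,-.26,.1],loss="soft_l1");p=r.x
print(p,np.degrees(p[2]));print(f(p).reshape(-1,2).round(1))
def toS(X): 
    c,s=np.cos(p[2]),np.sin(p[2]);d=X[:2]-p[:2];return np.r_[c*d[0]+s*d[1],-s*d[0]+c*d[1],X[2]]*1000
print("nib",toS(onz(T,zt(227,348),.159)),"ptr",toS(onz(T,zt(248,321),.159)))
print("handle tri",toS(tri([(T,zt(224,520)),(S,zs(150,63))])[0]))
for z in(.21,.23,.25):print("edges", toS(onz(S,zs(50,122),z)),toS(onz(S,zs(283,62),z)))
for P in((-137,0,237-3),(-137,0,237-63),(-137,0,217-3)):print(P,(proj(T,W(p,P))[0]-[245,100])/.3,(proj(S,W(p,P))[0]-[250,185])/.4)
for yaw in(0,):
  h=W(p,(-137,0,204)); print("handle",h,"knob",W(p,(-68,0,162)))
np.save("p.npy",p)
E
python3 fit.py
```

```text
knob tri (array([0.52701109, 0.00886985, 0.16609346]), [np.float64(0.3858116225184044), np.float64(0.41868403327378073)])
tank c (array([0.84310432, 0.0527097 , 0.11707219]), [np.float64(0.0062842642002064195), np.float64(0.008048312384873682)]) (array([ 0.77361512, -0.19579422,  0.1120967 ]), [np.float64(0.3410094359311528), np.float64(0.47105907703104244)])
[ 0.57655139 -0.04847597 -0.76446898  0.17422168] -43.8008459430422
[[ 41.    1.6]
 [-61.9 -27.5]
 [-40.7  -0.4]
 [ 84.5 -51.2]
 [  4.8   0.1]
 [ -3.1   3.7]
 [  0.7 -16.1]
 [ 10.8  17.3]]
nib [-26.99485553  67.8928589  159.        ] ptr [ -3.40458408  70.41509971 159.        ]
handle tri [-114.74665869  -18.93200924  243.96664921]
edges [ -75.25850647 -103.90548709  210.        ] [-166.07924789   87.25906663  210.        ]
edges [-50.36505074 -99.01390226 230.        ] [-138.73249458   86.9868141   230.        ]
edges [-25.47159501 -94.12231742 250.        ] [-111.38574127   86.71456158  250.        ]
(-137, 0, 234) [183.05940449 527.64208764] [178.96821097  56.33894729]
(-137, 0, 174) [185.64124252 529.54317214] [180.32306636 112.28028778]
(-137, 0, 214) [183.94783003 528.2962641 ] [179.42936171  75.37716172]
handle [0.47767164 0.0463491  0.204     ] knob [ 0.52747239 -0.00140951  0.162     ]
```

```bash
sed -i 's/P=np.array(\[.*$/P=np.array([P[0],P[1],p[3]*1000 if P[2] is None else P[2]],float)\/1000/' fit.py; python3 fit.py
```

```text
knob tri (array([0.52701109, 0.00886985, 0.16609346]), [np.float64(0.3858116225184044), np.float64(0.41868403327378073)])
tank c (array([0.84310432, 0.0527097 , 0.11707219]), [np.float64(0.0062842642002064195), np.float64(0.008048312384873682)]) (array([ 0.77361512, -0.19579422,  0.1120967 ]), [np.float64(0.3410094359311528), np.float64(0.47105907703104244)])
[ 0.59196674 -0.00956809 -0.27457185  0.11354286] -15.731808041751872
[[-1.1  0. ]
 [ 0.7  0.3]
 [ 1.1  0.8]
 [-0.1 -0.5]
 [ 0.3  0.6]
 [ 0.3  1.3]
 [-0.1 -0.3]
 [-0.2 -0.2]]
nib [  3.8375863   30.97932471 159.        ] ptr [ 25.8400028   22.10485156 159.        ]
handle tri [-114.4471107    -4.34300731  243.96664921]
edges [-119.58651044  -97.90257482  210.        ] [-109.77539526  113.51179481  210.        ]
edges [ -95.31932897 -105.29957716  230.        ] [-85.77323679 100.40395645 230.        ]
edges [ -71.05214749 -112.69657951  250.        ] [-61.77107831  87.29611809 250.        ]
(-137, 0, 234) [212.08312703 554.82816483] [148.54986939  55.89447938]
(-137, 0, 174) [213.30275422 555.45280651] [150.84254683 111.7872543 ]
(-137, 0, 214) [212.50281656 555.04311251] [149.32976869  74.91567493]
handle [0.46009858 0.02757739 0.204     ] knob [0.52651393 0.00886908 0.162     ]
```

The fit is good to about 1 px, with the stand at (0.592, -0.010) and yaw -15.7°. I'll work with the tool pointing down for both the handle and the knob, so I check IK and then hover over the handle.

```bash
cat >> h.py <<'E'
p=np.load("p.npy")
def W(P):
    c,s=np.cos(p[2]),np.sin(p[2]);P=np.array(P,float)/1000
    return np.array([p[0]+c*P[0]-s*P[1],p[1]+s*P[0]+c*P[1],P[2]])
def toS(X):
    c,s=np.cos(p[2]),np.sin(p[2]);d=X[:2]-p[:2];return np.r_[c*d[0]+s*d[1],-s*d[0]+c*d[1],X[2]]*1000
RPY=[np.pi,0,p[2]+np.pi]
def st():
    s=monitor.state();print("t",round(s["clock"],2),"S",toS(s["position"]).round(1),"F",s["ft_force"].round(1),"w",round(s["gripper_width"],3),"ff",round(s["finger_force"],1));return s
E
python3 - <<'E'
from h import *
for P in((-137,0,350),(-137,0,198),(-137,0,83),(-137,0,250),(-68,0,250),(-68,0,168),(-108,0,168)):
    q=solver.inverse_kinematics(W(P),RPY);print(P,None if q is None else np.round(q,2))
s=monitor.state()["position"];manip.movel([s[0]+.1,s[1]-.1,.34],max_speed=.25)
manip.move_ptp(W((-137,0,330)),RPY);st()
c=cam("wrist");save(c,"w1.png");np.save("w1.npy",c,allow_pickle=True)
print(-c["R"].T@c["t"],[(P,proj(c,W(P))[0].round()) for P in((-137,0,220),(-68,0,162),(23,27,159),(1,28,159))])
E
```

```text
(-137, 0, 350) [-0.5   0.13  0.36  2.03 -0.06  0.99  1.19]
(-137, 0, 198) [-0.28  0.33  0.12  2.22 -0.07  0.6   1.19]
(-137, 0, 83) [-0.15  0.53 -0.05  2.31  0.08  0.3   1.02]
(-137, 0, 250) [-0.36  0.25  0.22  2.16 -0.08  0.74  1.21]
(-68, 0, 250) [-0.28  0.33  0.21  2.03 -0.1   0.79  1.28]
(-68, 0, 168) [-0.17  0.44  0.06  2.11 -0.05  0.59  1.22]
(-108, 0, 168) [-0.2   0.4   0.06  2.19 -0.05  0.55  1.19]
t 3.32 S [-137.     1.   329.9] F [-0.3 -0.8  0.5] w 1.001 ff 0.0
[0.38084537 0.04996667 0.47993309] [((-137, 0, 220), array([319., 229.])), ((-68, 0, 162), array([318., 277.])), ((23, 27, 159), array([343., 351.])), ((1, 28, 159), array([344., 334.]))]
```

View pics/w1.png

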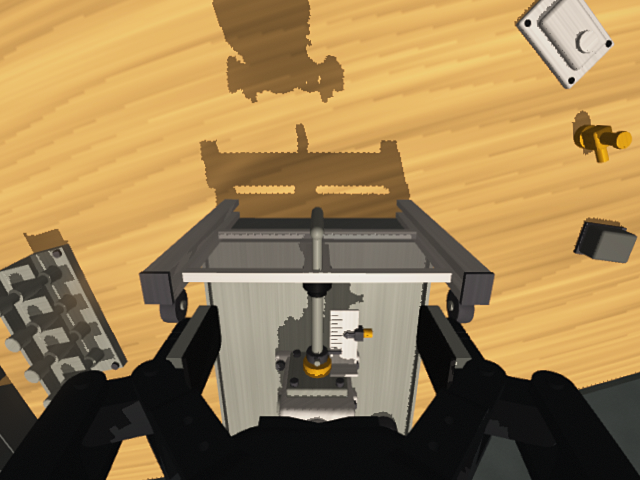

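The wrist view shows the handle bar's top at about (317,235), screen top edge on row 277, nib at about (345,334), and the gripper centred. I'll grip the handle and slide the screen down.

Run:
```python
from h import *
c=np.load("w1.npy",allow_pickle=True).item()
print([(z,proj(c,W((-100,0,z)))[0].round(1)) for z in(217,225,237)])
manip.movel(W((-137,0,200)),RPY,max_speed=.12);st()
fingers.move_gripper(0.0,40);st()
manip.movel(W((-137,0,105)),RPY,max_speed=.08);st()
for z in (100,96,92,88,84,80):
    manip.movel(W((-137,0,z)),RPY,max_speed=.05);s=st()
    if s["ft_force"][2]>14: break
c=cam("top");save(c,"top1.png")
c=cam("scene");cv2.imwrite("pics/s1.png",cv2.resize(c["img"][185:345,250:410,::-1],None,fx=3.5,fy=3.5,interpolation=cv2.INTER_CUBIC))
print([(proj(c,W((-100,y,122)))[0]-[250,185])*3.5 for y in(-100,100)])
```

```text
[(217, array([318.5, 270.5])), (225, array([318.5, 274.7])), (237, array([318.4, 281.3]))]
t 4.6 S [-1.367e+02  1.000e-01  2.005e+02] F [ 0.3 -0.3  0.3] w 1.002 ff 0.0
t 5.28 S [-137.    -0.4  200. ] F [-0.5 -2.1  2.4] w 0.107 ff 39.0
t 6.62 S [-137.    -0.3  105. ] F [-1.2 -5.2 -2.4] w 0.106 ff 38.9
t 6.87 S [-137.    -0.3  100. ] F [ 0.7 -6.  -3.6] w 0.101 ff 38.9
t 7.12 S [-137.    -0.3   96. ] F [ 0.1 -6.4 -4.7] w 0.109 ff 38.9
t 7.37 S [-136.6   -0.3   93.2] F [-2.7 -6.9 18.9] w 0.106 ff 44.1
[array([ 88.19291645, 301.28184185]), array([379.81314694, 210.38350287])]
```

View pics/s1.png

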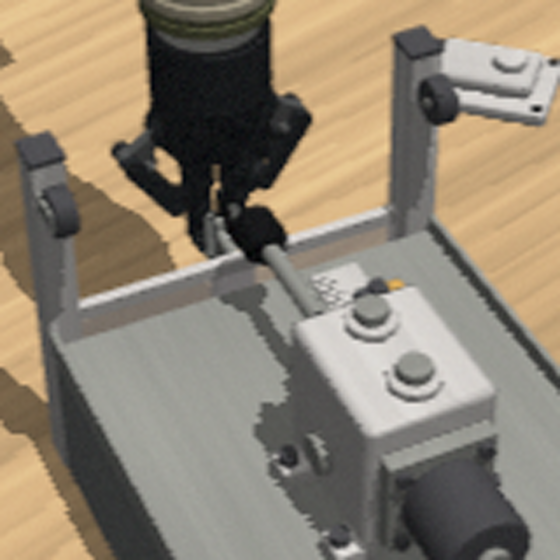

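The screen's top edge sits at the predicted fully-down line and I hit the stop at 18.9 N, so it's down. Next I release, rise, and measure the knob, pointer and nib from two wrist positions.

Run:
```python
from h import *
fingers.move_gripper(1.0);st()
manip.movel(W((-137,0,270)),RPY,max_speed=.2);manip.pause(.2);st()
o=[]
for i,x in enumerate((-137,-75)):
    if i: manip.movel(W((x,0,270)),RPY,max_speed=.15);manip.pause(.2)
    c=cam("wrist");np.save(f"wk{i}.npy",c,allow_pickle=True);save(c,f"wk{i}.png")
    print([(P,proj(c,W(P))[0].round()) for P in((-68,0,162),(23,27,159),(1,28,159))])
    u=proj(c,W((-20,10,160)))[0].round().astype(int); o0=u-[65,90]; print("crop",o0)
    o.append(cv2.resize(c["img"][max(o0[1],0):o0[1]+150,o0[0]:o0[0]+130,::-1],(520,int(4*(o0[1]+150-max(o0[1],0)) if o0[1]+150<=480 else 4*(480-o0[1]))),interpolation=cv2.INTER_CUBIC))
h=min(a.shape[0] for a in o);m=np.hstack([a[:h] for a in o]);cv2.imwrite("pics/wk.png",cv2.resize(m,None,fx=.75,fy=.75));print(m.shape);st()
```

```text
t 8.19 S [-137.    0.   92.] F [-0.3 -0.5  0.2] w 1.0 ff 0.0
t 9.43 S [-137.4   -0.3  269.1] F [-0.4 -0.   0.4] w 0.999 ff 0.0
[((-68, 0, 162), array([320., 309.])), ((23, 27, 159), array([349., 392.])), ((1, 28, 159), array([350., 373.]))]
crop [266 265]
[((-68, 0, 162), array([320., 239.])), ((23, 27, 159), array([350., 336.])), ((1, 28, 159), array([352., 314.]))]
crop [267 203]
(600, 1040, 3)
t 10.3 S [-7.570e+01  1.000e-01  2.701e+02] F [0.2 0.2 0.4] w 0.997 ff 0.0
```

View pics/wk.png

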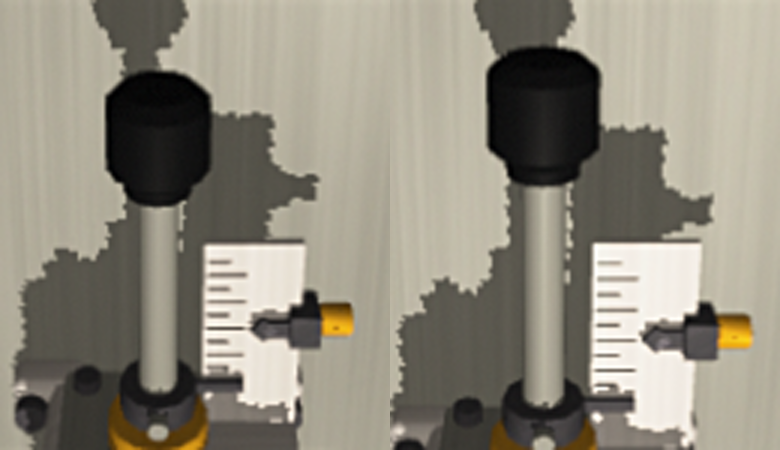

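Left crop (wrist at x -137): nib tip (251,327), pointer tip (241,382), knob about (158,125). Right crop: nib (252,338), pointer (244,403), knob about (153,107).

Run:
```python
from h import *
c=[np.load(f"wk{i}.npy",allow_pickle=True).item() for i in(0,1)]
o=[np.array([266,265]),np.array([267,203])]
z=lambda i,u,v:(np.array([u,v])+.5)/3-.5+o[i]
for n,a,b in(("nib",(251,327),(252,338)),("ptr",(241,382),(244,403)),("knob",(158,125),(153,107))):
    X,e=tri([(c[0],z(0,*a)),(c[1],z(1,*b))]);zz=.162 if n=="knob" else .159
    print(n,toS(X).round(1),np.round(e,2),[toS(onz(c[i],z(i,*q),zz)).round(1) for i,q in((0,a),(1,b))])
```

```text
nib [  3.2  27.  157.5] [0.13 0.14] [array([  1.9,  27. , 159. ]), array([  2.2,  26.7, 159. ])]
ptr [ 26.5  25.1 155.8] [0.3  0.32] [array([ 23.4,  24.5, 159. ]), array([ 24.2,  25.1, 159. ])]
knob [-66.   -1.5 154.3] [0.05 0.06] [array([-70.5,  -1.5, 162. ]), array([-68.7,  -1.6, 162. ])]
```

Run:
```python
from h import *
manip.movel(W((-70,-1,168)),RPY,max_speed=.12);st()
fingers.move_gripper(0.0,80);st()
manip.movel(W((-92,-1,168)),RPY,max_speed=.04);manip.pause(.4);st()
c=cam("wrist");np.save("wp.npy",c,allow_pickle=True);save(c,"wp.png")
u=proj(c,W((-20,10,160)))[0].round().astype(int);print(u,[(P,proj(c,W(P))[0].round(1)) for P in((1,27,159),(2,28,159))])
o0=proj(c,W((2,27,159)))[0].round().astype(int)-[60,45];print("crop",o0)
cv2.imwrite("pics/wpz.png",cv2.resize(c["img"][o0[1]:o0[1]+90,o0[0]:o0[0]+120,::-1],None,fx=6,fy=6,interpolation=cv2.INTER_CUBIC))
```

```text
t 11.3 S [-69.7  -1.  168.5] F [ 1.  -0.4  0.3] w 1.0 ff 0.0
t 12.07 S [-68.9  -0.6 169.3] F [-2.7  0.8 15.1] w -0.0 ff 8.4
t 13.18 S [-92.   -1.  167.9] F [ 0.  -0.4  0.3] w -0.003 ff 0.0
[339 401] [((1, 27, 159), array([366.3, 425.9])), ((2, 28, 159), array([367.8, 427.1]))]
crop [306 382]
```

View pics/wpz.png

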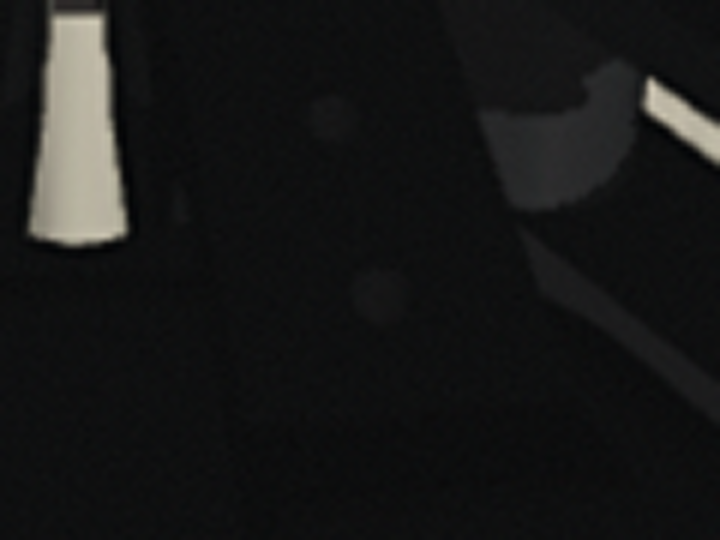

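The gripper closed to 0 and didn't take the knob. I'll look at the whole situation before retrying.

Run:
```python
from h import *
st();s=cam("scene");np.save("sc2.npy",s,allow_pickle=True)
a=cv2.imread("pics/wp.png")[150:480,170:470]
a=cv2.resize(a,(400,440),interpolation=cv2.INTER_CUBIC)
print((proj(s,W((-68,0,162)))[0]-[270,195])*4.4)
print("tip now",(proj(s,W((-92,-1,143)))[0]-[270,195])*4.4)
b=cv2.resize(s["img"][195:295,270:360,::-1],(396,440),interpolation=cv2.INTER_CUBIC)
b=cv2.convertScaleAbs(b,alpha=1.6,beta=20);a=cv2.convertScaleAbs(a,alpha=1.6,beta=20)
cv2.imwrite("pics/c9.png",np.hstack([a,b]))
```

```text
t 13.22 S [-92.   -1.  167.9] F [-0.5  1.2 -0.3] w 0.003 ff 0.0
[235.83264379 252.72495213]
tip now [214.31362032 254.16059803]
```

View pics/c9.png

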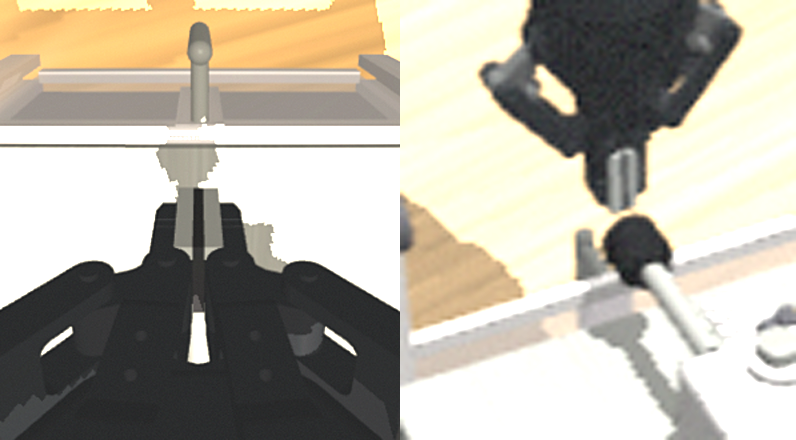

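Run:
```python
from h import *
s=np.load("sc2.npy",allow_pickle=True).item()
for z in(143,150,160,165,170,175,180): print(z,((proj(s,W((-92,-1,z)))[0]-[270,195])*4.4).round())
w=np.load("wp.npy",allow_pickle=True).item()
for z in(143,155,165,175): print(z,((proj(w,W((-92,-1,z)))[0]-[170,150])*1.333).round())
print((proj(w,W((-137,0,119)))[0]-[170,150])*1.333,(proj(w,W((-100,0,122)))[0]-[170,150])*1.333)
```

```text
143 [214. 254.]
150 [214. 243.]
160 [214. 228.]
165 [213. 220.]
170 [213. 212.]
175 [213. 204.]
180 [213. 196.]
143 [200. 167.]
155 [200. 180.]
165 [200. 193.]
175 [201. 207.]
[202.5623786   48.02986067] [202.34437783 131.01561284]
```

The scene crop puts the shut fingertips at about z 165–170, roughly 20 mm higher than the stated 25 mm ahead of the TCP would give. They closed above the knob. I'll retry about 24 mm lower and check the opening.

Run:
```python
from h import *
manip.movel(W((-92,-1,215)),max_speed=.15)
fingers.move_gripper(1.0)
manip.movel(W((-70,-1,215)),RPY,max_speed=.1)
for z in(175,160,150,144):
    manip.movel(W((-70,-1,z)),RPY,max_speed=.1);s=st()
    if np.linalg.norm(s["ft_force"])>10: print("contact");break
fingers.move_gripper(0.0,70);s=st()
if s["gripper_width"]>.2:
    manip.movel(W((-80,-1,144)),RPY,max_speed=.04);manip.pause(.3);st()
```

```text
t 15.44 S [-70.1  -1.1 175.1] F [ 0.3 -0.4  0.8] w 1.0 ff 0.0
t 15.74 S [-70.1  -1.  160.2] F [ 0.7 -0.3 -0.6] w 1.003 ff 0.0
t 15.99 S [-70.2  -1.  150. ] F [ 0.4  0.1 -0. ] w 1.005 ff 0.0
t 16.24 S [-70.1  -1.1 143.9] F [-0.2 -0.2  0.2] w 1.0 ff 0.0
t 16.82 S [-69.9  -0.4 144.5] F [-1.3  2.1  6. ] w 0.323 ff 68.8
t 17.52 S [-77.4  -0.4 144.6] F [ 6.6 -0.8 -2.1] w 0.321 ff 69.6
```

Run:
```python
from h import *
x=-70-22-3
for k in range(3):
    manip.movel(W((x,-1,144)),RPY,max_speed=.04);manip.pause(.4);s=st()
    e=toS(s["position"])[0]+91.9; x-=e
    if abs(e)<.4: break
o=[]
for n in("top","scene","wrist"):
    c=cam(n);np.save(f"f_{n}.npy",c,allow_pickle=True)
    u=proj(c,W((2,27,159)))[0].round().astype(int);o0=u-[22,30];print(n,u,"crop",o0)
    a=c["img"][max(o0[1],0):o0[1]+60,o0[0]:o0[0]+44,::-1]
    o.append(cv2.convertScaleAbs(cv2.resize(a,(264,360),interpolation=cv2.INTER_CUBIC),alpha=1.5,beta=15))
    print(((proj(c,W((2,27,159)))[0]-o0)*6).round())
cv2.imwrite("pics/c10.png",np.hstack(o))
```

```text
t 18.44 S [-91.7  -0.4 144.6] F [ 7.2 -1.2 -4.6] w 0.325 ff 69.3
top [314 205] crop [292 175]
[133. 182.]
scene [350 270] crop [328 240]
[131. 179.]
wrist [370 460] crop [348 430]
[133. 183.]
```

View pics/c10.png

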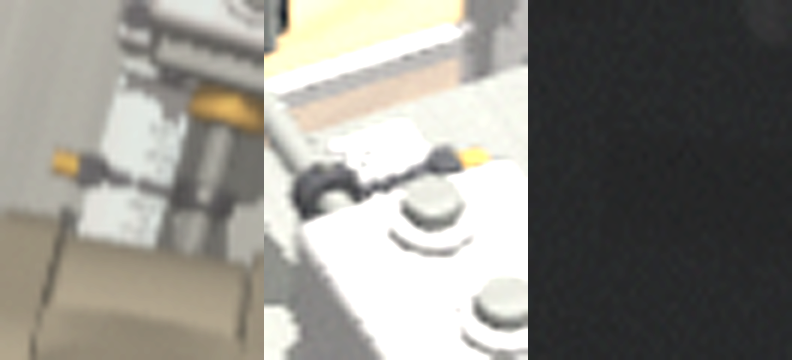

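In the top crop the nib (about (130,182)) and pointer (about (150,188)) look like one straight line through the rider (92,170) and collar (200,205). I'll check the offset numerically on a rectified patch.

Run:
```python
from h import *
c=np.load("f_top.npy",allow_pickle=True).item()
g=cv2.cvtColor(c["img"],cv2.COLOR_RGB2GRAY).astype(np.float32)
xs=np.arange(-14,18,.5)
for y in range(14,44,2):
    uv=proj(c,np.array([W((x,y,159)) for x in xs])).astype(np.float32)
    v=cv2.remap(g,uv[:,0],uv[:,1],cv2.INTER_LINEAR).ravel()
    w=np.clip(np.percentile(v,60)-v-15,0,None);w[abs(xs-xs[v.argmin()])>5]=0
    print(y,"min",v.min().round(),"at",xs[v.argmin()],"centroid",round((w*xs).sum()/max(w.sum(),1e-6),1))
```

```text
14 min 64.0 at 1.5 centroid 2.2
16 min 74.0 at 2.0 centroid 2.2
18 min 75.0 at 2.5 centroid 2.1
20 min 73.0 at 2.0 centroid 2.1
22 min 75.0 at 2.0 centroid 2.1
24 min 80.0 at 2.5 centroid 2.3
26 min 88.0 at 3.0 centroid 2.4
28 min 99.0 at 2.5 centroid 2.0
30 min 81.0 at 2.0 centroid 2.4
32 min 74.0 at 1.5 centroid 2.3
34 min 72.0 at 1.0 centroid 2.0
36 min 69.0 at 2.5 centroid 2.1
38 min 64.0 at 2.0 centroid 2.6
40 min 56.0 at 4.0 centroid 3.3
42 min 59.0 at 3.5 centroid 3.2
```

Pointer and nib agree to about 0.3 mm. I'll check that it's steady and hand in.

Run:
```python
from h import *
manip.pause(.5);a=st();manip.pause(.5);b=st()
if b["finger_force"]>20 and np.linalg.norm(a["position"]-b["position"])<.001: print(manip.hand_in())
```

```text
t 19.09 S [-91.7  -0.4 144.6] F [ 9.  -1.  -4.3] w 0.321 ff 69.3
t 19.59 S [-91.7  -0.4 144.6] F [ 8.3 -2.4 -3.8] w 0.32 ff 69.3
the job is handed in; nothing more can be done
None
```

I handed the job in at about 20 s with the screen fully down, the gripper holding the knob at about 69 N, and the pointer steady within about 0.3 mm of the nib; the first grip closed above the knob and missed, the second held, and I did not re-measure the loose parts or whether the index shifted.

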